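# Find the balance point of a weighted clay beater

### The arm

A 7-joint arm with a two-finger parallel gripper is mounted at the origin on a cart in front of the work surface, level with it; the furniture and walls round the work are solid. World frame = base frame: x ahead of the robot, y to its left, z up, the work surface at z = 0. Lengths are in m, angles in degrees, forces in N, time in s.
With the tool pointing down it reaches from about 0.4 to 0.85 m from the base axis. Payload 10.4 kg.
Tool frame: the origin (TCP) lies midway between the tips of the shut fingers; the grasp point (between the pads) lies 19 mm behind it; x points along the fingers, y is the direction in which the jaws open and shut, and the axes are right-handed (so a half turn about x gives the same grasp; the last joint's range is limited). The gripper opens to 85 mm and grips with 20 to 120 N. Pads are 22 mm wide; open, the fingers measure 114 mm over their backs; the gripper's body (76 mm by 85 mm) begins 54 mm behind the grasp point. The pads swing forward as they close: fully open they stand 13 mm farther back than shut.
Start: joints at [-1.295, 19.034, -3.707, 83.658, 1.238, 77.344, -5.071], TCP at [0.625, 0, 0.231] pointing down, gripper open.
Joint ranges: [-148.97, 148.97], [-28.65, 121.19], [-84.17, 76.75], [9.2, 138.47], [-72.65, 252.65], [3.7, 117.97], [-149.18, 149.18]. Speed limits (degrees/s): [127.2, 127.2, 159.86, 159.86, 180, 180, 180].

### API

Orientations are given as a 3x3 rotation matrix whose columns are the frame's x, y, z axes.
In Python, from workcell import env gives the robot as it stands.
- The arm moves only by the tool play_rows, never from a script. Its argument "increments" is a list of rows, each a list of 5 numbers: the shift along the tool's x, y, z normalised to -1 to 1, where 1 is 0.1 m, then the turn about the tool's x normalised to -1 to 1, where 1 is 30 degrees, then the opening, from 0 (shut) to 1 (fully open). In form: [[dx, dy, dz, spin, jaw], ...]. A call has 1 to 20 rows; each row shifts and turns the commanded pose from where the row before left it, along the tool's axes as they then stand; what a row does not reach is not made up. A row lasts 1/10 s, in which the tool goes at most 50 mm and 8.59 degrees, less where a joint would pass 70% of its speed; a pose out of reach is approached as far as the arm can. A call with a number of a shift or a turn outside -1 to 1 is refused whole. A call with a gripper value outside its range is refused whole. The fingers move at their own pace and stop on an object; "newtons" is the grip in N (left out, the last holds). Time passes only in rows, so rows that do not move let the fingers close. It gives the time, the measured TCP pose, the force and the opening at its end, in the units of the state.
- env.get_state(): the state, without advancing time (a new reading comes with each control period).
- env.get_image(name): name is "scene" or "side" or "wrist"; returns a dict with "img" (420x560x3 uint8, blue, green, red), "intrinsics" (3x3 intrinsics, pixels), "eye" and "rotation" of the camera in the world; the wrist camera has in their place "hand_eye" (4x4, takes a point from camera to tool coordinates, whose origin is the TCP and whose axes are the tool frame's). Camera axes: x right, y up, looking along -z (the intrinsics and any distortion apply to the point x, -y, -z); pixel columns grow to the right and rows downward; lengths in m; the calibration is good to about 2 mm. A picture is of the moment at which its call begins: read the wrist's pose just before it. There is no depth.
- env.close_job(): hands the job in, once; it reports no verdict.
The state is a dict: "time_s": time; "joint_pos": joint angles; "dq": joint speeds; "joint_efforts": joint torques, N m; "tool_pos": TCP position; "tool_rot": TCP orientation; "wrist_force": force on the tool from outside, world axes, zero at the start; "wrist_torque": the same for the moment, N m; "finger_gap": opening from 0.0 (shut) to 1.0 (fully open).
Only numpy, scipy, OpenCV 4.12 (cv2) and the standard library are available. Lean on these libraries where they do the work, as an engineer would, in place of code of your own. Each camera call takes 0.05 s, during which the arm holds its last target. There are 200 camera calls.

### The job

Find the balance point of the wooden clay beater: slide the thumb latch of the balance stand sideways so that its cover springs open, then lay the beater straight across the steel ridge of the stand so that it stays there level on its own, held up by the ridge alone. The beater is weighted inside, so its balance point cannot be seen. Leave the loop tool, the ring cutter and the rubber kidney where they lie.

Things in the scene. Friction and masses are not known exactly. Their poses are not given: they have to be found in the camera images.
- stand: balance stand, screwed down: wooden base 156 x 80 x 10 mm with a narrow steel ridge across its middle, under a light metal cover. Origin: centre of the underside. x runs along the ridge, from the latch end (-x) to the hinge end (+x); z up. Two hinge lugs, 52 mm high, stand at x = +64 mm, y = +-28 mm; nothing else but the latch rises above the ridge once the cover is open
- ridge_top (a point): middle of the flat top of the steel ridge, 50 mm above the bench; axes as the stand's. The ridge is 44 mm long (x), its flat top 12 mm wide (y)
- latch_tab (a point): middle of the top of the latch's upright black thumb tab (10 x 10 mm, 18 mm tall, its top 66.5 mm above the bench, 70 mm from the ridge's middle towards the stand's -x). It slides along the stand's y on a block 18 x 18 x 8 mm over a wooden post 22 mm (x) x 24 mm (y) x 40 mm high
- latch (a joint): travel of the latch, m: 0 latched, 0.012 at its stop, growing as the tab moves to the stand's +y; it lets the cover go at about 0.006. It slides with about 1.5 N of friction and stays where it is left
- cover (a joint): angle of the cover, rad: 0 shut, 2.85 fully open. Shut, it is a tray 46 mm wide (y), from x = -52 to +64 mm in the stand, its top 61 mm above the bench. Once unlatched a spring swings it up and over about an axis along y at x = +64 mm, 46 mm high; it ends beyond the hinge end, reaching to about x = 182 mm and 90 mm high
- beater: straight beater of light wood, 260 mm long. Origin: centre of the length, on the underside as it lies at the start. x along its length: the bar-shaped head, 34 mm wide (y) and 24 mm thick (z), from x = -40 to +130 mm; a round handle about 20 mm thick from x = -40 to -130 mm. 0.37 to 0.49 kg. Its balance point lies on its length axis somewhere from x = -5 to +80 mm, different every time; held off that point it may droop in the grip
- beater_mid (a point): centre of the beater's length, width and thickness, 12 mm above the body's origin; axes as the beater's
- ridge: the steel ridge of the stand itself; origin in the middle of the stand, 20 mm above the bench, axes as the stand's
- loop_tool_a: bystander: loop tool, 186 mm long and 31 mm wide, lying flat; origin at its middle underneath
- ring_cutter: bystander: plain ring cutter, 66 mm across and 30 mm tall; origin at its centre underneath
- kidney_rubber: bystander: flat black rubber kidney, 93 x 34 x 8 mm; origin at its centre underneath

How it is judged (in metres and radians):
On the way:
1. the cover has sprung open (value of joint cover above 2.2 rad), for 0.2 s.
At the end, for the whole second after the job is handed in: cover open (over 2.2 rad); the beater at rest on the ridge alone (over 2.5 N on it), its length level within 0.06 rad and square to the ridge within 0.3 rad, its middle 56 to 72 mm above the bench and within 50 mm of the ridge's middle along the ridge's direction (value of joint cover above 2.2 rad and angle between beater's own x axis and vertical between 1.511 and 1.631 rad and height (world z) of beater_mid between 0.056 and 0.072 m and angle between the x axis of beater and the x axis of stand, either way round above 1.27 rad and contact force between beater and ridge above 2.5 N and linear speed of beater below 0.02 m/s and angular speed of beater below 0.1 rad/s and x of beater_mid in the frame of stand between -0.05 and 0.05 m); the robot touches nothing.
It fails at once if the loop tool, ring cutter or rubber kidney is moved by more than 40 mm (distance of any of loop_tool_a, ring_cutter, kidney_rubber from where it was at the start of the episode above 0.04 m).
It also fails if it takes over 70 s, if anything falls off the work surface, if the arm or the gripper's body presses on something with over 40 N, if the wrist force passes 120 N, or if a joint passes its speed limit or range.

## Working session

There is one attempt and no reset: what is moved stays moved. The work goes in short steps, Python scripts to look and compute and a tool call to move; the robot and the scene stay as the last step left them, time stands still between calls to the robot, and variables do not carry over. Pictures are saved under pics/ and viewed, about 8 in all and at most 12, crops included, and the job is handed in when it is done.

Besides the shell and the picture viewer there is one more tool, called after "Call:" in YAML: its name, and indented under it one key for each argument. play_rows: Moves the arm, as the interface text tells. Its arguments: {"type":"object","properties":{"increments":{"type":"array","items":{"type":"array","items":{"type":"number"}}},"newtons":{"type":"number"}},"required":["increments"]}

```bash
mkdir -p pics
cat > h.py <<'E'
import numpy as np,cv2
from workcell import env
def grab(n,f):
    s=env.get_state(); d=env.get_image(n); cv2.imwrite('pics/'+f,d['img']); 
    K=np.array(d['intrinsics'])
    if n=='wrist':
        H=np.array(d['hand_eye']); R=np.array(s['tool_rot']); eye=R@H[:3,3]+np.array(s['tool_pos']); rot=R@H[:3,:3]
    else: eye=np.array(d['eye']); rot=np.array(d['rotation'])
    np.savez('pics/'+f+'.npz',K=K,eye=eye,rot=rot); return d
def pt(f,u,v,z):
    c=np.load('pics/'+f+'.npz'); K=c['K']
    r=c['rot']@np.array([(u-K[0,2])/K[0,0],-(v-K[1,2])/K[1,1],-1]); return c['eye']+r*(z-c['eye'][2])/r[2]
E
python3 - <<'E'
from h import *
for n in('scene','side','wrist'):
    d=grab(n,n+'0.png'); print(n,[k for k in d],d['intrinsics'],d.get('eye'))
s=env.get_state();print(s)
E
python3 -c "
import cv2,numpy as np
a=[cv2.imread(f'pics/{n}0.png') for n in('scene','side')]
"
```

```text
scene ['img', 'intrinsics', 'eye', 'rotation'] [[545.55850635   0.         280.47046415]
 [  0.         545.55850635 214.97744119]
 [  0.           0.           1.        ]] [-0.53543551  0.63908468  0.69090066]
side ['img', 'intrinsics', 'eye', 'rotation'] [[522.59525568   0.         272.51853128]
 [  0.         522.59525568 199.92258385]
 [  0.           0.           1.        ]] [0.21716847 1.0762962  0.80140075]
wrist ['img', 'intrinsics', 'hand_eye'] [[337.54777447   0.         276.89827691]
 [  0.         337.54777447 210.00910982]
 [  0.           0.           1.        ]] None
{'time_s': 0.15, 'joint_pos': array([-1.2941575 , 19.0647625 , -3.70670388, 83.6935347 ,  1.23970772,
       77.34229107, -5.06971463]), 'dq': array([ 0.02826248, -0.11704352, -0.02343143, -0.15089934,  0.01592231,
       -0.09715108, -0.02596535]), 'joint_efforts': array([ 1.13752249e-03, -6.25829744e+01,  4.95374459e-02, -3.91853535e+01,
        1.63436425e-02,  7.44175835e-03, -2.63868424e-05]), 'tool_pos': array([ 6.24732599e-01, -2.25627423e-05,  2.30698450e-01]), 'tool_rot': array([[-1.05623119e-03,  9.99999442e-01,  2.32479842e-05],
       [-8.13666627e-05,  2.31620550e-05, -9.99999996e-01],
       [-9.99999439e-01, -1.05623308e-03,  8.13421528e-05]]), 'wrist_force': array([-0.94013146, -0.13035378, -0.06231577]), 'wrist_torque': array([-0.01219038,  0.01668953,  0.02081365]), 'finger_gap': 0.9981166041943872}
```

View pics/scene0.png

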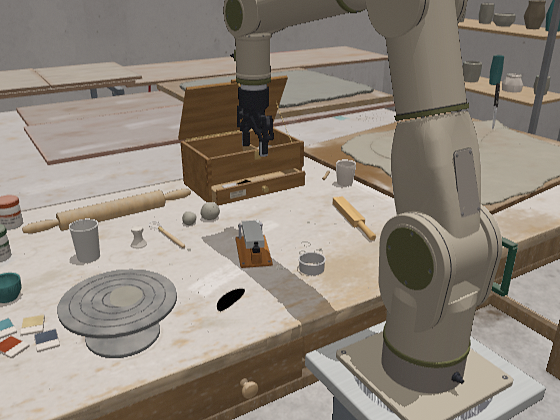

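View pics/side0.png

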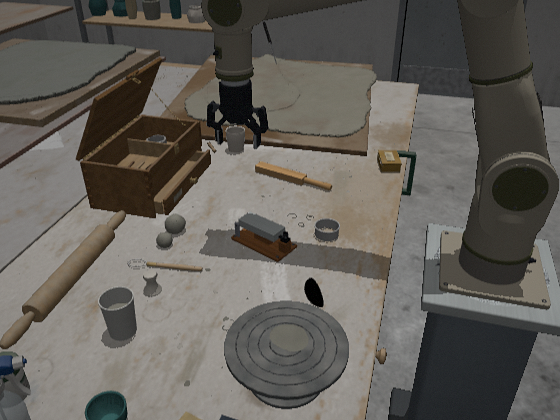

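View pics/wrist0.png

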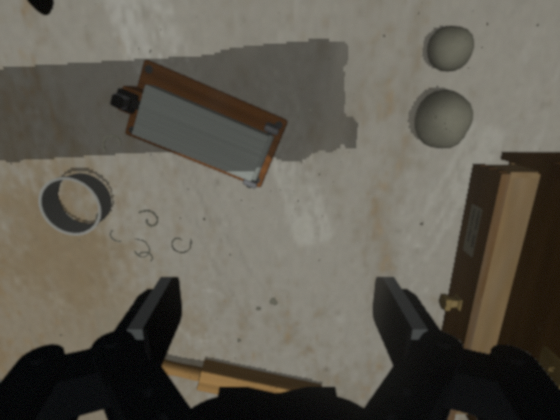

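The wrist view shows the stand with its latch at about (123,100), the tray at (205,133) and the hinge end at (265,157). The ring cutter is at (77,202), and part of the beater is at the bottom. In the side view the beater runs from the head end at (257,168) to the handle end at (330,186). The kidney is at (314,292) and the loop tool near (170,266). I'll turn these into positions.

Run:
```python
from h import *
np.set_printoptions(precision=4,suppress=True)
for l,u,v,z in [('base a',147,60,.01),('base b',287,122,.01),('base c',261,187,.01),('base d',127,137,.01),('tray a',147,85,.061),('tray b',132,135,.061),('lugR',277,128,.052),('lugL',251,184,.052),('latch',120,100,.0665),('ring',72,204,.03),('kid',40,3,.0),('beat head end? ',320,385,.024),('hj',200,370,.02)]:
    print(l,pt('wrist0.png',u,v,z))
for f in('side0.png','scene0.png'):
    im=cv2.imread('pics/'+f); h=cv2.cvtColor(im,cv2.COLOR_BGR2HSV)
    m=cv2.inRange(h,(10,100,120),(25,255,255))
    x0,y0,x1,y1=(245,155,340,195) if 'side' in f else (325,190,385,245)
    M=np.zeros_like(m);M[y0:y1,x0:x1]=m[y0:y1,x0:x1]
    cs,_=cv2.findContours(M,0,1); c=max(cs,key=cv2.contourArea); print(f,cv2.minAreaRect(c),cv2.contourArea(c))
    p=c[:,0,:].astype(float)
    d=np.linalg.svd(p-p.mean(0),full_matrices=0)[2][0]; t=p@d
    for q in(p[t.argmin()],p[t.argmax()]): print(q,pt(f,*q,.012))
for l,f,u,v in [('kid','side0.png',314,292),('loop','side0.png',208,269),('loopend','side0.png',130,265),('drawer knob','side0.png',210,155)]: print(l,pt(f,u,v,.004))
im=cv2.imread('pics/side0.png')[140:320,120:360]; cv2.imwrite('pics/c1.png',cv2.resize(im,None,fx=3.3,fy=3.3,interpolation=2))
```

```text
base a [0.4957 0.1159 0.01  ]
base b [0.6351 0.0564 0.01  ]
base c [ 0.6068 -0.0141  0.01  ]
base d [0.465  0.0408 0.01  ]
tray a [0.5113 0.0915 0.061 ]
tray b [0.4923 0.0487 0.061 ]
lugR [0.6247 0.0542 0.052 ]
lugL [0.5991 0.0003 0.052 ]
latch [0.4883 0.0792 0.0665]
ring [ 0.4045 -0.0278  0.03  ]
kid [0.3946 0.1675 0.    ]
beat head end?  [ 0.6824 -0.2837  0.024 ]
hj [ 0.5226 -0.2627  0.02  ]
side0.png ((293.3831787109375, 173.6461944580078), (76.64969635009766, 5.46460485458374), 15.802515029907227) 257.0
[256. 165.] [ 0.692  -0.3285  0.012 ]
[330. 185.] [ 0.4394 -0.2661  0.012 ]
scene0.png ((354.55999755859375, 216.58001708984375), (55.599998474121094, 12.20000171661377), 53.13010025024414) 333.0
[333. 198.] [ 0.6985 -0.3153  0.012 ]
[375. 236.] [ 0.4356 -0.2604  0.012 ]
kid [0.3849 0.1997 0.004 ]
loop [0.6457 0.189  0.004 ]
loopend [0.8334 0.2259 0.004 ]
drawer knob [ 0.8679 -0.3698  0.004 ]
```

View pics/c1.png

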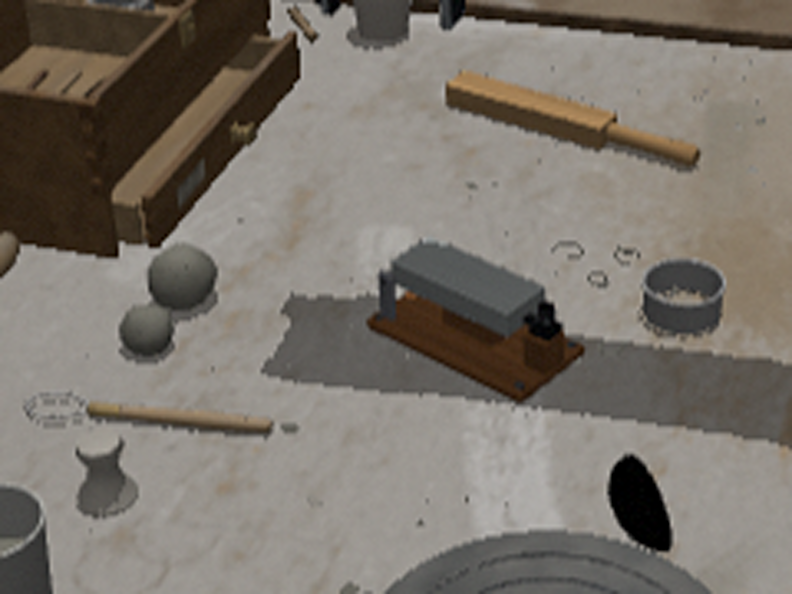

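The stand's centre is at about (0.551, 0.050) with its x axis heading −22°. The latch tab is at about (0.487, 0.077), and it has to be pushed towards +y. The beater runs from handle (0.438, −0.263) to head (0.695, −0.322), heading about −13°. The measured lengths agree with the sizes given. I'll go to the latch.

Call:
play_rows:
  increments:
    - [0.3,-0.395,-0.1175,0,0]
    - [0.3,-0.395,-0.1175,0,0]
    - [0.3,-0.395,-0.1175,0,0]
    - [0.3,-0.395,-0.1175,0,0]
    - [0,0,0,0.25,0]
    - [0,0,0,0.25,0]
    - [0,0,0,0.25,0]
    - [0.2,0,0,0,0]
    - [0,0,0,0,0]
    - [0,0,0,0,0]
    - [0,0,0,0,0]

```text
time_s: 1.25
tool_pos: [0.4704, 0.0462, 0.0942]
tool_rot: [[0.001, 0.924, -0.382], [0.0, -0.382, -0.924], [-1.0, 0.001, -0.0]]
wrist_force: [0.6, -0.5, 0.7]
finger_gap: 0.004
```

Run:
```python
from h import *
grab('wrist','w1.png')
```

```text
(no output)
```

View pics/w1.png

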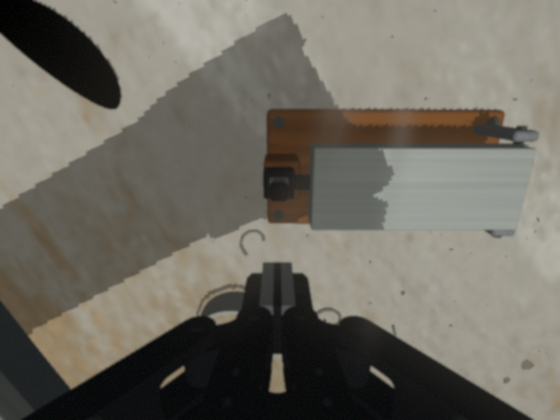

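This view shows the stand square to the tool. The tab is at about (280,182), the fingertips at (277,268), and the ring cutter is behind the fingers. I'll compute the tab's offset from the TCP.

Run:
```python
from h import *
np.set_printoptions(precision=4,suppress=True)
s=env.get_state();R=s['tool_rot'];p=s['tool_pos']
for l,u,v,z in [('tab',279,182,.0665),('basea',267,110,.01),('baseb',503,110,.01),('based',267,222,.01),('tray l',312,146,.061),('tray r',312,230,.061)]:
    q=pt('w1.png',u,v,z);print(l,q,(R.T@(q-p)))
```

```text
tab [0.4871 0.0834 0.0665] [ 0.0278  0.0012 -0.0407]
basea [0.493  0.1174 0.01  ] [ 0.0843 -0.0064 -0.0744]
baseb [0.6346 0.0589 0.01  ] [ 0.0845  0.1468 -0.0745]
based [0.4626 0.0457 0.01  ] [ 0.0843 -0.0071  0.0035]
tray l [0.5098 0.0933 0.061 ] [ 0.0333  0.0183 -0.0586]
tray r [0.4933 0.049  0.061 ] [ 0.0333  0.02   -0.0113]
```

Call:
play_rows:
  increments:
    - [0.2,-0.05,0,0,0]
    - [0.19,0,0,0,0]
    - [0,0,-0.06,0,0]
    - [0,0,-0.06,0,0]
    - [0,0,-0.05,0,0]
    - [0,0,-0.05,0,0]
    - [0,0,-0.04,0,0]
    - [0,0,-0.03,0,0]
    - [0,0,-0.03,0,0]
    - [0,0,0,0,0]

```text
time_s: 2.3
tool_pos: [0.4775, 0.0768, 0.0547]
tool_rot: [[-0.001, 0.924, -0.383], [-0.001, -0.383, -0.924], [-1.0, -0.0, 0.001]]
wrist_force: [-3.6, -5.3, 4.1]
finger_gap: 0.002
```

Run:
```python
from h import *
grab('side','s2.png')
im=cv2.imread('pics/s2.png')[140:320,120:360]; cv2.imwrite('pics/c2.png',cv2.resize(im,None,fx=3.3,fy=3.3,interpolation=2))
```

```text
(no output)
```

View pics/c2.png

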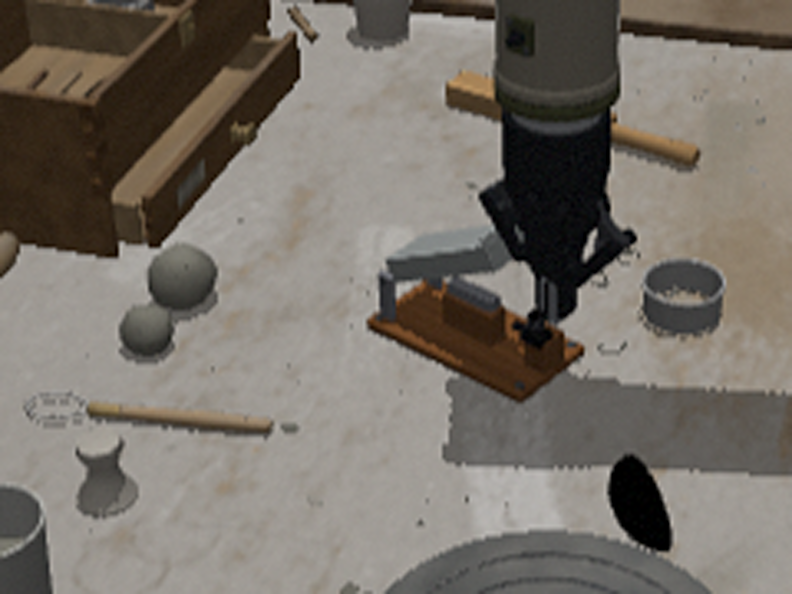

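The latch let go, and the cover has risen but is resting against the spread finger linkage. I'll back away towards the latch end so it can swing free.

Call:
play_rows:
  increments:
    - [0,-0.1,0.1,0,0]
    - [0,-0.25,0.1,0,0]
    - [-0.1,-0.25,0,0,0]
    - [-0.4,0,0,0,0]
    - [-0.4,0,0,0,0]
    - [-0.4,0,0,0,0]
    - [0,0,0,0,0]
    - [0,0,0,0,0]
    - [0,0,0,0,0]

```text
time_s: 3.25
tool_pos: [0.4139, 0.082, 0.1835]
tool_rot: [[-0.002, 0.924, -0.383], [-0.0, -0.383, -0.924], [-1.0, -0.001, 0.001]]
wrist_force: [0.4, -0.4, 0.1]
finger_gap: 0.003
```

Run:
```python
from h import *
grab('side','s3.png')
im=cv2.imread('pics/s3.png')[140:320,120:360]; cv2.imwrite('pics/c3.png',cv2.resize(im,None,fx=3.3,fy=3.3,interpolation=2))
print(env.get_state()['wrist_force'],env.get_state()['tool_pos'])
```

```text
[ 0.3567176  -0.93432686 -0.70553461] [0.41383272 0.08196722 0.18331224]
```

View pics/c3.png

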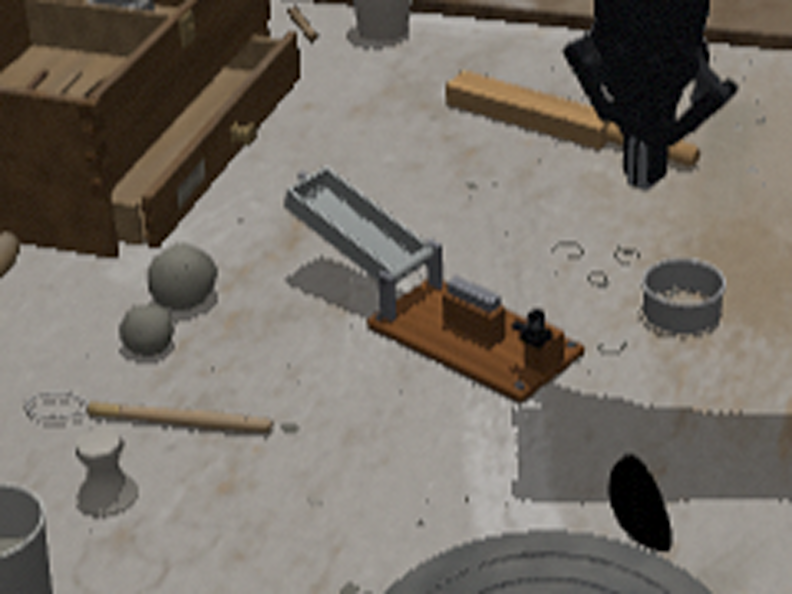

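The cover is fully open: the tray now lies beyond the hinge and the ridge is bare. Next, the beater.

Call:
play_rows:
  increments:
    - [0,0.27,0.375,0,0.8]
    - [0,0.27,0.375,0,0.8]
    - [0,0.27,0.375,0,0.8]
    - [0,0.27,0.375,0,0.8]
    - [0,0.27,0.375,0,0.8]
    - [0,0.27,0.375,0,0.8]
    - [0,0.27,0.375,0,0.8]
    - [0,0.27,0.375,0,0.8]
    - [0,0,0,0.27,0.8]
    - [0,0,0,0.27,0.8]
    - [0,0,0,0.27,0.8]
    - [0,0,0,0.27,0.8]
    - [0,0,0,0.27,0.8]
    - [0,0,0,0.27,0.8]
    - [0,0,0,0.27,0.8]
    - [0,0,0,0.27,0.8]
    - [0,0,0,0.27,0.8]
    - [0,0,0,0.25,0.8]
    - [0,0,0,0,0.8]
    - [0,0,0,0,0.8]

```text
time_s: 5.3
tool_pos: [0.499, -0.2775, 0.1837]
tool_rot: [[-0.001, -0.219, -0.976], [0.0, -0.976, 0.219], [-1.0, -0.0, 0.002]]
wrist_force: [-0.1, -0.6, -0.3]
finger_gap: 0.798
```

Run:
```python
from h import *
s=env.get_state();print(s['tool_pos'],s['tool_rot'].round(3),s['joint_pos'],s['wrist_torque'],s['wrist_force'])
grab('wrist','w4.png')
im=cv2.imread('pics/w4.png');h=cv2.cvtColor(im,cv2.COLOR_BGR2HSV)
m=cv2.inRange(h,(8,90,90),(25,255,255)); cs,_=cv2.findContours(m,0,1)
for c in sorted(cs,key=cv2.contourArea)[-3:]:
    print(cv2.contourArea(c),cv2.boundingRect(c),cv2.minAreaRect(c)); 
    for u,v in cv2.boxPoints(cv2.minAreaRect(c)): print(u,v,pt('w4.png',u,v,.024))
```

```text
[ 0.49904771 -0.27748469  0.18365647] [[-0.001 -0.219 -0.976]
 [ 0.    -0.976  0.219]
 [-1.    -0.     0.002]] [  5.19804705  14.35596312  22.65724017  96.8902591   -5.8119353
  70.00077618 -73.44816844] [-0.02162792 -0.04806907 -0.0227934 ] [-0.08253318 -0.57069296 -0.31829939]
808.5 (258, 199, 19, 56) ((267.0, 226.5), (55.0, 18.0), 90.0)
258.0 199.0 [ 0.49352718 -0.25766566  0.024     ]
276.0 199.0 [ 0.48981861 -0.27419048  0.024     ]
276.0 254.0 [ 0.43387611 -0.26159717  0.024     ]
258.0 254.0 [ 0.43780581 -0.24409777  0.024     ]
1333.5 (467, 306, 72, 53) ((503.7885437011719, 337.6262512207031), (44.57818603515625, 62.23130416870117), 68.62937927246094)
466.6902 328.20822 [ 0.30173072 -0.44356489  0.024     ]
524.64264 305.53116 [ 0.31758843 -0.50440147  0.024     ]
540.8869 347.04428 [ 0.25817482 -0.52279979  0.024     ]
482.93445 369.72134 [ 0.23986718 -0.45937377  0.024     ]
6412.0 (252, 0, 46, 172) ((272.1738586425781, 84.87077331542969), (41.71345520019531, 172.2344207763672), 3.1798300743103027)
246.57233 169.69847 [ 0.52303658 -0.25410629  0.024     ]
256.12616 -2.270769 [ 0.65378403 -0.29518052  0.024     ]
297.7754 0.04307556 [ 0.64512447 -0.32663078  0.024     ]
288.22156 172.01231 [ 0.51259881 -0.2907924   0.024     ]
```

View pics/w4.png

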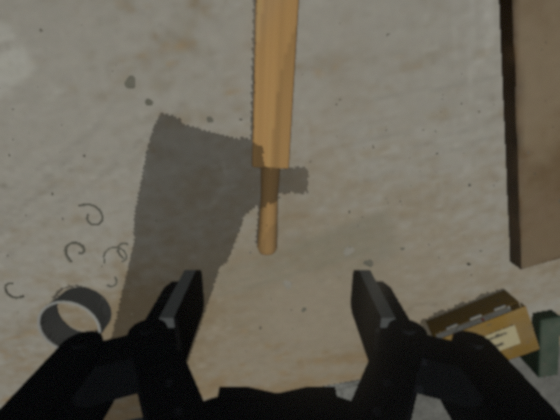

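The beater's head/handle joint is at (271,168) and its handle end at (267,254), heading about −14.5°. I'll move over its x ≈ +37 mm point and take a force and torque baseline there.

Call:
play_rows:
  increments:
    - [0,-0.01,-0.325,0.06,0.8]
    - [0.3,-0.01,-0.325,0,0.8]
    - [0.3,-0.02,-0.324,0,0.8]
    - [0.3,0,0,0,0.8]
    - [0.3,0,0,0,0.8]
    - [0,0,0,0,0.8]
    - [0,0,0,0,0.8]
    - [0,0,0,0,0.8]

```text
time_s: 6.15
tool_pos: [0.5957, -0.2982, 0.0668]
tool_rot: [[0.003, -0.253, -0.967], [-0.001, -0.967, 0.253], [-1.0, 0.0, -0.003]]
wrist_force: [0.3, -0.3, 0.6]
finger_gap: 0.799
```

```bash
cat >> h.py <<'E'
def ft(n=12):
    a=[]
    for _ in range(n):
        env.get_image('wrist'); s=env.get_state(); a.append(np.r_[s['wrist_force'],s['wrist_torque']])
    a=np.array(a); R=s['tool_rot']; m=a.mean(0)
    print('F',m[:3].round(3),'T',m[3:].round(4),'sd',a.std(0).round(3),'p',s['tool_pos'].round(4),'-z',(-R[:,2]).round(3),'gap',round(s['finger_gap'],3),'t',s['time_s']); return m,R,s
E
python3 -c "
from h import *
m,R,s=ft(); np.save('base.npy',m)"
```

```text
F [ 0.003 -0.327 -0.012] T [ 0.0014 -0.0028 -0.0005] sd [0.614 0.606 0.321 0.03  0.029 0.023] p [ 0.5948 -0.2975  0.0646] -z [ 0.967 -0.254  0.   ] gap 0.8 t 6.75
```

Call:
play_rows:
  increments:
    - [0.3,0,0,0,0.8]
    - [0.22,0,0,0,0.8]
    - [0.1,0,0,0,0.8]
    - [0,0,0,0,0.8]
    - [0,0,0,0,0]
    - [0,0,0,0,0]
    - [0,0,0,0,0]
    - [0,0,0,0,0]
    - [0,0,0,0,0]
    - [0,0,0,0,0]
    - [-0.1,0,0,0,0]
    - [-0.2,0,0,0,0]
    - [-0.2,0,0,0,0]
    - [0,0,0,0,0]
    - [0,0,0,0,0]
    - [0,0,0,0,0]
    - [0,0,0,0,0]
  newtons: 80

```text
time_s: 8.45
tool_pos: [0.5941, -0.2972, 0.0513]
tool_rot: [[-0.002, -0.254, -0.967], [0.001, -0.967, 0.254], [-1.0, -0.0, 0.002]]
wrist_force: [1.1, -0.5, -4.1]
finger_gap: 0.378
```

```bash
python3 -c "
from h import *
b=np.load('base.npy'); m,R,s=ft(20); d=m-b
# r x F = T, F=(0,0,-W): T=(-ry W, rx W)
W=-d[2]; r=np.array([-d[3],d[4]])/-d[2]*np.array([1,1]); r=np.array([r[1],r[0]]); print('W',W,'r',r,'along head',r@-R[:2,2])
grab('side','s5.png')
im=cv2.imread('pics/s5.png')[110:290,170:410]; cv2.imwrite('pics/c5.png',cv2.resize(im,None,fx=3.3,fy=3.3,interpolation=2))
"
```

```text
F [ 0.183 -0.215 -4.016] T [-0.0257 -0.0857  0.0083] sd [0.546 0.312 0.568 0.024 0.029 0.027] p [ 0.5948 -0.2976  0.0526] -z [ 0.967 -0.254  0.   ] gap 0.377 t 9.45
W 4.00411315819516 r [-0.02069522  0.00677312] along head -0.021736486171518854
```

View pics/c5.png

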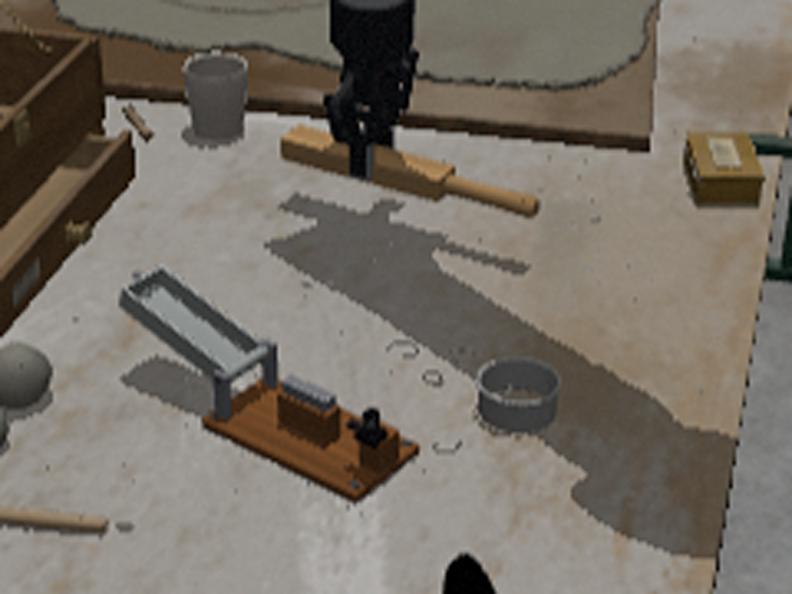

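The beater is held, with perhaps a slight droop to the handle. Its weight is about 4.0 N, and the balance point is 22 mm towards the handle from the grip. The force direction agrees with the torque direction. I'll set it down, regrip there and re-measure.

Call:
play_rows:
  increments:
    - [0.2,0,0,0,0]
    - [0.2,0,0,0,0]
    - [0.1,0,0,0,0]
    - [0,0,0,0,0.65]
    - [0,0,0,0,0.65]
    - [0,0,0,0,0.65]
    - [0,0,0.22,0,0.65]
    - [0,0,0,0,0.65]
    - [0,0,0,0,0]
    - [0,0,0,0,0]
    - [0,0,0,0,0]
    - [0,0,0,0,0]
    - [0,0,0,0,0]
    - [-0.2,0,0,0,0]
    - [-0.3,0,0,0,0]
    - [-0.3,0,0,0,0]
    - [0,0,0,0,0]
    - [0,0,0,0,0]
    - [0,0,0,0,0]
    - [0,0,0,0,0]
  newtons: 80

```text
time_s: 11.5
tool_pos: [0.5727, -0.2915, 0.0808]
tool_rot: [[-0.003, -0.254, -0.967], [0.001, -0.967, 0.254], [-1.0, -0.0, 0.003]]
wrist_force: [0.1, -0.6, -3.5]
finger_gap: 0.382
```

```bash
cat >> h.py <<'E'
def com(n=24):
    b=np.load('base.npy'); m,R,s=ft(n); d=m-b; W=-d[2]; r=np.array([d[4],-d[3]])/W; print('W',W,'r',r,'along head',r@-R[:2,2],'tool y,z',r@R[:2,1],r@R[:2,2])
E
python3 -c "
from h import *
com()"
```

```text
F [-0.134 -0.108 -3.903] T [-0.0045 -0.0031 -0.0037] sd [0.506 0.393 0.478 0.033 0.033 0.03 ] p [ 0.5735 -0.292   0.0826] -z [ 0.967 -0.254  0.   ] gap 0.381 t 12.7
W 3.890591721367878 r [-8.21196627e-05  1.51551186e-03] along head -0.00046406204384417217 tool y,z -0.0014450488772455982 0.00046406204384417217
```

The residual is 0.5 mm, so the grip is on the balance point. I'll lift, carry it to a hover just short of the ridge, turn it square, and re-measure the stand.

Call:
play_rows:
  increments:
    - [-0.35,0,0,0,0]
    - [-0.35,0,0,0,0]
    - [0,-0.32,0.15,0,0]
    - [0,-0.32,0.15,0,0]
    - [0,-0.32,0.15,0,0]
    - [0,-0.32,0.15,0,0]
    - [0,-0.32,0.15,0,0]
    - [0,-0.32,0.15,0,0]
    - [0,-0.32,0.15,0,0]
    - [0,-0.32,0.15,0,0]
    - [0,0,0,-0.25,0]
    - [0,0,0,-0.25,0]
    - [0,0,0,-0.25,0]
    - [0,0,0,-0.25,0]
    - [0,0,0,-0.25,0]
    - [0,0,0,-0.25,0]
    - [0,0,0,-0.25,0]
    - [0,0,0,-0.25,0]
    - [0,0,0,-0.25,0]
    - [0,0,0,-0.25,0]

```text
time_s: 14.7
tool_pos: [0.5224, -0.0141, 0.1527]
tool_rot: [[0.0, 0.871, -0.491], [0.0, -0.491, -0.871], [-1.0, 0.0, -0.0]]
wrist_force: [0.0, 0.1, -4.2]
finger_gap: 0.382
```

Call:
play_rows:
  increments:
    - [0,0,0,-0.25,0]
    - [0,0,0,0,0]
    - [0,0,0,0,0]
    - [0,0,0,0,0]
    - [0,0,0,0,0]

```text
time_s: 15.2
tool_pos: [0.5224, -0.0139, 0.1526]
tool_rot: [[0.0, 0.925, -0.38], [0.0, -0.38, -0.925], [-1.0, 0.0, -0.0]]
wrist_force: [-0.5, 1.1, -4.6]
finger_gap: 0.381
```

```bash
python3 -c "
from h import *
com(24)
grab('wrist','w6.png'); grab('side','s6.png'); grab('scene','sc6.png')
"
```

```text
F [ 1.10e-02  2.00e-03 -3.98e+00] T [ 0.0048  0.0089 -0.0046] sd [0.598 0.482 0.476 0.03  0.022 0.022] p [ 0.5224 -0.0139  0.1526] -z [0.378 0.926 0.   ] gap 0.382 t 16.4
W 3.968093410755686 r [ 0.00295424 -0.00085879] along head 0.0003210876411732472 tool y,z 0.0030597286268037047 -0.0003210876411732472
```

View pics/w6.png

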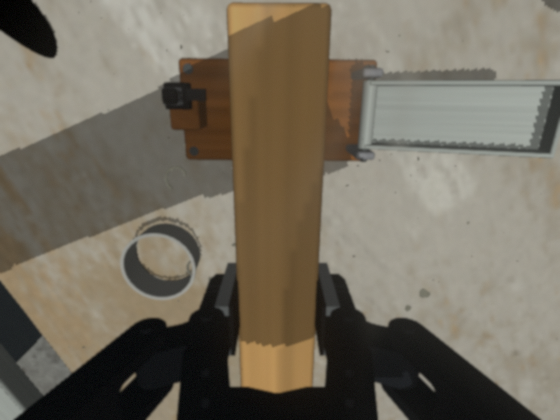

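The beater is square across the stand, and COM stays within 0.5 mm of the grip. The base edges show at rows ≈58 and ≈160, from column 180 to about 376.

Run:
```python
from h import *
np.set_printoptions(precision=4,suppress=True)
s=env.get_state();R=s['tool_rot'];p=s['tool_pos']
im=cv2.imread('pics/w6.png');h=cv2.cvtColor(im,cv2.COLOR_BGR2HSV);m=cv2.inRange(h,(3,90,30),(15,255,200))
for c in (212,222,345,352):
    k=np.where(m[30:200,c])[0]+30
    for v in(k.min(),k.max()+1): q=pt('w6.png',c,v,.01); print(c,v,R.T@(q-p))
for l,u,v,z in[('lug',378,72,.052),('lug2',372,154,.052),('tab',170,95,.0665),('left',180,60,.01),('left',187,158,.01)]:
    print(l,R.T@(pt('w6.png',u,v,z)-p))
# ridge in side view
for f,u,v in[('s5.png',170+308/3.3,110+390/3.3),('s3.png',120+474/3.3,140+292/3.3)]:
    q=pt(f,u,v,.05); print(f,q,R.T@(q-p))
```

```text
212 59 [ 0.1426 -0.0504 -0.11  ]
212 159 [ 0.1426 -0.0553 -0.0317]
222 59 [ 0.1426 -0.0426 -0.11  ]
222 159 [ 0.1426 -0.0468 -0.0317]
345 61 [ 0.1426  0.0532 -0.1086]
345 160 [ 0.1426  0.0583 -0.0309]
352 61 [ 0.1426  0.0586 -0.1086]
352 160 [ 0.1426  0.0643 -0.0309]
lug [ 0.1006  0.068  -0.0983]
lug2 [ 0.1006  0.0691 -0.0432]
tab [ 0.0861 -0.0689 -0.0836]
left [ 0.1426 -0.0754 -0.1093]
left [ 0.1426 -0.0766 -0.0326]
s5.png [0.5483 0.054  0.05  ] [ 0.1026 -0.0017 -0.0727]
s3.png [0.5472 0.0551 0.05  ] [ 0.1026 -0.0031 -0.0733]
```

Call:
play_rows:
  increments:
    - [0,0.03,-0.24,0,0]
    - [0,0,-0.24,0,0]
    - [0,0,-0.23,0,0]
    - [0.3,0,0,0,0]
    - [0.3,0,0,0,0]
    - [0.2,0,0,0,0]
    - [0.1,0,0,0,0]
    - [0,0,0,0,0]
    - [0,0,0,0,0]
    - [0,0,0,0,0]
    - [0,0,0,0,0]

```text
time_s: 17.65
tool_pos: [0.5527, 0.0508, 0.0637]
tool_rot: [[0.002, 0.926, -0.378], [0.0, -0.378, -0.926], [-1.0, 0.002, -0.001]]
wrist_force: [0.4, 0.8, -3.9]
finger_gap: 0.38
```

```bash
python3 -c "
from h import *
ft(6)
"
```

```text
F [-0.16   0.097 -4.245] T [-0.0042  0.0173  0.0056] sd [0.375 0.374 0.496 0.028 0.037 0.014] p [0.552  0.0507 0.0628] -z [0.378 0.926 0.   ] gap 0.374 t 17.95
```

Call:
play_rows:
  increments:
    - [0.04,0,0,0,0]
    - [0.04,0,0,0,0]
    - [0,0,0,0,0]
    - [0,0,0,0,0]
    - [0,0,0,0,0]

```text
time_s: 18.45
tool_pos: [0.552, 0.0507, 0.0547]
tool_rot: [[0.0, 0.926, -0.378], [-0.0, -0.378, -0.926], [-1.0, 0.0, -0.0]]
wrist_force: [-0.5, 0.2, -4.2]
finger_gap: 0.38
```

```bash
python3 -c "
from h import *
ft(6)
"
```

```text
F [ 0.422  0.04  -3.842] T [-0.0082  0.0324 -0.0022] sd [0.461 0.297 0.413 0.029 0.055 0.027] p [0.552  0.0507 0.0547] -z [0.378 0.926 0.   ] gap 0.384 t 18.75
```

Call:
play_rows:
  increments:
    - [0.02,0,0,0,0]
    - [0,0,0,0,0]
    - [0,0,0,0,0]
    - [0,0,0,0,0]

```text
time_s: 19.15
tool_pos: [0.5523, 0.0507, 0.0533]
tool_rot: [[0.001, 0.926, -0.378], [0.0, -0.378, -0.926], [-1.0, 0.001, -0.0]]
wrist_force: [-3.4, -1.5, 5.5]
finger_gap: 0.383
```

```bash
python3 -c "
from h import *
ft(6)
"
```

```text
F [-3.071 -0.343  5.32 ] T [-0.075   0.7889 -0.0029] sd [0.275 0.574 0.417 0.036 0.019 0.019] p [0.5523 0.0507 0.0533] -z [0.378 0.926 0.   ] gap 0.377 t 19.45
```

Something is bearing: +9 N with a sideways share. I'll ease up 1 mm and read again.

Call:
play_rows:
  increments:
    - [-0.01,0,0,0,0]
    - [0,0,0,0,0]
    - [0,0,0,0,0]

```text
time_s: 19.75
tool_pos: [0.5519, 0.0507, 0.0534]
tool_rot: [[-0.0, 0.926, -0.378], [-0.0, -0.378, -0.926], [-1.0, -0.0, 0.0]]
wrist_force: [0.5, -0.1, -3.7]
finger_gap: 0.377
```

Run:
```python
from h import *
ft(8)
a=grab('side','s7.png')['img'][150:270,190:350]; b=grab('wrist','w7.png')['img']
a=cv2.resize(a,(400,300),interpolation=2); b=cv2.resize(b,(400,300))
cv2.imwrite('pics/c7.png',np.hstack([a,b]))
```

```text
F [-0.029  0.042 -4.029] T [ 0.0025 -0.0203 -0.0046] sd [0.489 0.509 0.443 0.03  0.034 0.017] p [0.552  0.0506 0.0536] -z [ 0.378  0.926 -0.   ] gap 0.379 t 20.15
```

View pics/c7.png

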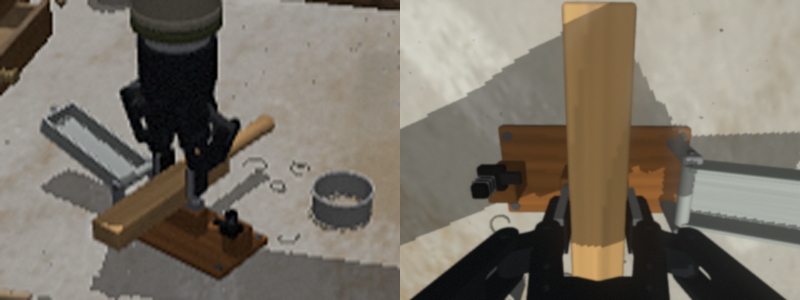

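The view shows the beater over the ridge, square, with the fingers clear of latch and lugs. Contact height fits the underside reaching the ridge (about 51 mm). I'll lower to light contact, then open gently.

Call:
play_rows:
  increments:
    - [0.005,0,0,0,0]
    - [0,0,0,0,0]
    - [0,0,0,0,0]

```text
time_s: 20.55
tool_pos: [0.5521, 0.0507, 0.0534]
tool_rot: [[0.0, 0.926, -0.378], [0.0, -0.378, -0.926], [-1.0, 0.0, -0.0]]
wrist_force: [-2.0, -0.7, 0.2]
finger_gap: 0.373
```

```bash
python3 -c "
from h import *
ft(6)
"
```

```text
F [-2.021 -0.469  2.121] T [-0.0458  0.4997  0.0122] sd [0.518 0.612 0.949 0.029 0.065 0.031] p [0.5521 0.0507 0.0533] -z [0.378 0.926 0.   ] gap 0.38 t 20.85
```

Call:
play_rows:
  increments:
    - [-0.002,0,0,0,0]
    - [0,0,0,0,0.4]
    - [0,0,0,0,0.42]
    - [0,0,0,0,0.44]
    - [0,0,0,0,0.46]
    - [0,0,0,0,0.48]
    - [0,0,0,0,0.5]
    - [0,0,0,0,0.5]
    - [0,0,0,0,0.5]
  newtons: 20

```text
time_s: 21.75
tool_pos: [0.552, 0.0507, 0.0533]
tool_rot: [[0.0, 0.926, -0.378], [0.0, -0.378, -0.926], [-1.0, 0.0, -0.0]]
wrist_force: [0.1, -0.5, -0.3]
finger_gap: 0.5
```

```bash
cat > lv.py <<'E'
from h import *
import sys
n=sys.argv[1]
ft(6)
grab('side','s'+n+'.png');grab('scene','sc'+n+'.png')
for f,b in(('s'+n+'.png',(150,270,190,350)),('sc'+n+'.png',(180,290,200,330))):
    im=cv2.imread('pics/'+f);h=cv2.cvtColor(im,cv2.COLOR_BGR2HSV);m=cv2.inRange(h,(12,80,110),(25,255,255))
    M=np.zeros_like(m);M[b[0]:b[1],b[2]:b[3]]=m[b[0]:b[1],b[2]:b[3]]
    ys,xs=np.where(M);p=np.c_[xs,ys].astype(float)
    d=np.linalg.svd(p-p.mean(0),full_matrices=0)[2][0];t=p@d
    for k in(t<t.min()+3,t>t.max()-3): q=p[k].mean(0);print(f,q.round(1),pt(f,*q,.062).round(4))
E
python3 lv.py 8
```

```text
F [ 0.107 -0.095  0.136] T [-0.0003  0.0209  0.0016] sd [0.418 0.566 0.508 0.028 0.023 0.013] p [0.552  0.0507 0.0533] -z [0.378 0.926 0.   ] gap 0.501 t 22.05
s8.png [190.8 163.7] [ 0.8548 -0.1953  0.062 ]
s8.png [295. 244.] [0.4519 0.1124 0.062 ]
sc8.png [212.2 187.3] [0.8575 0.0189 0.062 ]
sc8.png [307.9 226.1] [ 0.4953 -0.0816  0.062 ]
```

The gripper now carries nothing. I'll retreat straight up and check.

Call:
play_rows:
  increments:
    - [0,0,0,0,0.6]
    - [0,0,0,0,0.65]
    - [-0.1,0,0,0,0.65]
    - [-0.2,0,0,0,0.65]
    - [-0.3,0,0,0,0.65]
    - [-0.4,0,0,0,0.65]
    - [-0.4,0,0,0,0.65]
    - [-0.2,0,0.3,0,0.65]
    - [0,0,0.4,0,0.65]
    - [0,0,0.4,0,0.65]
    - [0,0,0,0,0.65]
    - [0,0,0,0,0.65]

```text
time_s: 23.35
tool_pos: [0.5103, -0.0518, 0.2142]
tool_rot: [[0.001, 0.925, -0.38], [0.0, -0.38, -0.925], [-1.0, 0.001, -0.001]]
wrist_force: [0.3, 0.7, 0.1]
finger_gap: 0.649
```

Run:
```python
from h import *
ft(4)
a=grab('side','s9.png')['img'][150:300,190:350]; b=grab('scene','sc9.png')['img'][180:300,180:340]; grab('wrist','w9.png')
cv2.imwrite('pics/c9.png',np.hstack([cv2.resize(a,(400,375),interpolation=2),cv2.resize(b,(400,375),interpolation=2)]))
```

```text
F [ 0.35  -0.231  0.332] T [ 0.0384  0.0244 -0.0039] sd [0.338 0.264 0.591 0.017 0.018 0.047] p [ 0.5107 -0.0499  0.2134] -z [0.376 0.927 0.   ] gap 0.649 t 23.55
```

View pics/c9.png

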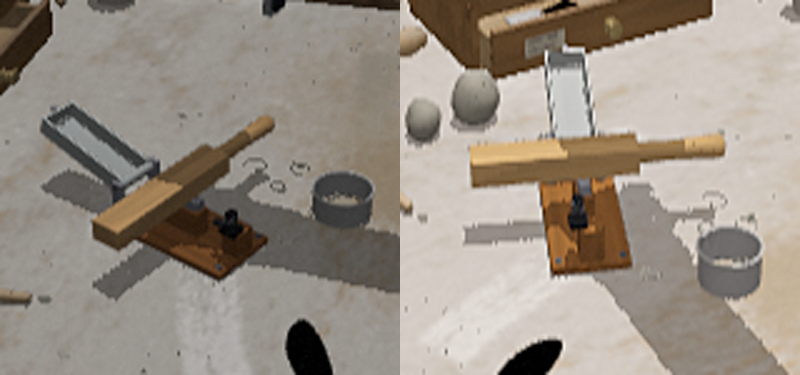

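The last view shows the beater lying across the ridge, apparently level, with the cover open and the ring and kidney in place. A numeric check: triangulate both ends, and compare frames for motion.

Run:
```python
from h import *
def ray(f,u,v):
    c=np.load('pics/'+f+'.npz');K=c['K'];r=c['rot']@np.array([(u-K[0,2])/K[0,0],-(v-K[1,2])/K[1,1],-1]);return c['eye'],r/np.linalg.norm(r)
def tri(a,b):
    A=np.zeros((3,3));y=np.zeros(3)
    for e,r in(a,b): P=np.eye(3)-np.outer(r,r);A+=P;y+=P@e
    return np.linalg.solve(A,y)
H=tri(ray('s9.png',190+94/2.5,150+220/2.5),ray('sc9.png',180+70/2.5,180+147/3.125))
T=tri(ray('s9.png',190+270/2.5,150+124/2.5),ray('sc9.png',180+324/2.5,180+144/3.125))
print('head',H,'handle',T,'len',np.linalg.norm(H-T),'slope',(H-T)[2]/.26)
a=cv2.imread('pics/s9.png')[150:300,190:350]
b=grab('side','s10.png')['img'][150:300,190:350];
print('diff',cv2.absdiff(a,b).max(),env.get_state()['time_s'])
```

```text
head [0.60778806 0.14643351 0.0711284 ] handle [ 0.49382341 -0.08559323  0.06076126] len 0.2587118659883333 slope 0.03987361372290558
diff 52 23.75
```

Call:
play_rows:
  increments:
    - [-0.2,0,0.2,0,0.65]
    - [-0.1,0,0.2,0,0.65]
    - [0,0,0,0,0.65]
    - [0,0,0,0,0.65]
    - [0,0,0,0,0.65]
    - [0,0,0,0,0.65]

```text
time_s: 24.35
tool_pos: [0.4953, -0.0873, 0.2427]
tool_rot: [[-0.001, 0.926, -0.377], [0.0, -0.377, -0.926], [-1.0, -0.001, 0.0]]
wrist_force: [0.5, 0.1, -1.5]
finger_gap: 0.646
```

Run:
```python
from h import *
def m(im):
    im=im[180:280,190:330]; h=cv2.cvtColor(im,cv2.COLOR_BGR2HSV); return im
a=m(cv2.imread('pics/sc9.png'));b=m(grab('scene','sc11.png')['img'])
d=cv2.absdiff(a,b).max(2)>40
ys,xs=np.where(d);print(d.sum(), (xs.min()+190,xs.max()+190,ys.min()+180,ys.max()+180) if d.any() else '')
```

```text
728 (np.int64(239), np.int64(324), np.int64(223), np.int64(279))
```

```bash
python3 -c "
from workcell import env
print(env.close_job())"
```

```text
the job is handed in; nothing more can be done
None
```

The cover is open, and the beater lies level across the ridge on its own with the arm clear of it. I handed the job in at about 24.4 s; the system gave no verdict.

**What I did**
- **Latch:** I slid it to the stand's +y. The cover came up and caught briefly on the finger linkage, so I backed away and it swung fully open.
- **Balance point:** I gripped the beater at about x = +37 mm and lifted it. The wrist torque put the balance point 22 mm towards the handle, so I regripped there. Two further readings then showed an offset of 0.5 mm or less, with a weight of about 4.0 N.
- **Placing:** I turned the beater square to the ridge, lowered it to light contact, opened the jaws and lifted away.

**Last checks**
- **Load on the gripper:** it read about 0 N after release, before the arm moved away.
- **Level:** head corner 71 mm high against 74 mm expected if level, and handle tip 61 mm against 62 mm. These were points picked by eye, good to a few mm. The raw slope between them is 0.04 rad, but most of that comes from using a top corner at one end and mid-thickness at the other. With that taken out it is about 0.01 rad.
- **Length:** it came out at 259 mm against the true 260 mm.
- **Bystanders:** the ring cutter and kidney were in place in the last view, and the arm never went near the loop tool, only part of which was in that view.

**What disagreed**
- **First contact:** it showed a sideways share of up to 3 N and an off-centre moment. I took this to be the beater rolled slightly in the grip, and it vanished on release.
- **Check for motion:** the picture comparison was not conclusive. Part of the beater's image area changed between frames; I put that down to the arm's moving shadow but did not confirm it.

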